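# Load the robot-kit modules into the indexing carousel

## Robot

A 6-joint arm with a two-finger parallel gripper is mounted at the origin on the work surface. World frame = base frame: x ahead of the robot, y to its left, z up, the work surface at z = 0. Lengths are in mm, angles in rad, forces in N, time in s.
With the tool pointing down it reaches from about 275 to 850 mm from the base axis. Payload 5.2 kg.
Tool frame: the origin (TCP) lies at the very end of the fingers, on their centre line; the grasp point (between the pads) lies manip.grip_depth behind it (manip.grip_depth is the distance from the TCP to the grasp point, in mm); z points along the fingers, y is the line along which they close (so a half turn about z gives the same grasp; the last joint's range is limited). The gripper opens to 85 mm and grips with 20 to 120 N. Pads are 22 mm wide; open, the fingers measure 114 mm over their backs; the gripper's body (76 mm by 85 mm) begins 54 mm behind the grasp point. The pads swing forward as they close: fully open they stand 13 mm farther back than shut.
Start: joints at [1.05, 0.259, 1.535, -0, 1.348, -0.203], TCP at [171.841, 522.471, 231.31] pointing down, gripper open.
Joint ranges: [-3.14, 3.14], [-0.91, 2.08], [0.19, 2.58], [-1.22, 4.36], [0.22, 2.71], [-3.12, 3.12]. Speed limits (rad/s): [2.57, 2.57, 3.14, 3.14, 3.14, 3.14].

## Interface

Orientations are given as a 3x3 rotation matrix whose columns are the frame's x, y, z axes.
In Python, from cell import sensors, camera, calibration, manip, spotter gives the robot as it stands.
- The arm moves only by the tool jog_arm, never from a script. Its argument "deltas" is a list of rows, each a list of 5 numbers: the shift along the tool's x, y, z in m, then the turn about the tool's z in degrees, then the finger opening in m, from 0 to 0.0854. A call has 1 to 12 rows; each row shifts and turns the commanded pose from where the row before left it, along the tool's axes as they then stand; what a row does not reach is not made up. A row lasts 1/8 s, in which the tool goes at most 62.5 mm and 10.7 degrees, less where a joint would pass 70% of its speed; a pose out of reach is approached as far as the arm can. A call is refused whole if a number of a shift passes 0.0625 or a number of a turn 10.7, either way. A call with a gripper value outside its range is refused whole. The fingers move at their own pace and stop on an object; "grip_force" is the grip in N (left out, the last holds). Time passes only in rows, so rows that do not move let the fingers close. It gives the time, the measured TCP pose, the force, the opening and the grip force at its end, in the units of the state.
- sensors.get_state(): the state, without advancing time (a new reading comes with each control period).
- camera(name): name is "scene" or "top" or "wrist"; returns (picture, depth): 400x640x3 uint8, red, green, blue; 400x640 float32, mm along the optical axis (not along the pixel's ray), 0 where there is no reading.
- calibration(name): a dict with "mtx" (3x3 intrinsics, pixels), "dist_coeffs" ([k1, k2, p1, p2, k3] as OpenCV has them; the pictures are not rectified), "camera_from_world" (4x4, takes a point from world to camera coordinates); the wrist camera has in their place "mount" (4x4, takes a point from camera to tool coordinates, whose origin is the TCP and whose axes are the flange's). Camera axes: x right, y up, looking along -z (the intrinsics and any distortion apply to the point x, -y, -z); pixel columns grow to the right and rows downward; lengths in mm; the calibration is good to about 2 mm. A picture is of the moment at which its call begins: read the wrist's pose just before it. calibration takes no time and is no camera call.
- manip.hand_in(): hands the job in; it is judged then, once.
Trained networks look in the newest picture that a camera, given by its name, has taken for a name from the list of things; names that differ only in an ending like _2 or _b are one class to them, and where a whole thing is asked for, a point or a joint stands for the part that bears it (a point fixed in the world has none). Each returns a list of dicts, best first, with "p" (0 to 1); they miss things now and then, are a little off and sometimes report something else, mostly with a low value. They report only what shows in the picture. A call takes as long as a camera call. They do not tell look-alikes from the thing itself.
- spotter.search_frame(camera, query): "position" ([column, row] in pixels, amid what is visible of it).
The state is a dict: "time_s": time; "joint_pos": joint angles; "joint_vel": joint speeds; "joint_torque": joint torques, N m; "eef_pos": TCP position; "eef_rot": TCP orientation; "wrist_force": force on the tool from outside, world axes, zero at the start; "ft_torque": the same for the moment, N m; "gripper_width": finger opening in mm; "grasp_force": force on a finger pad.
Only numpy, scipy, OpenCV 4.12 (cv2) and the standard library are available. Lean on these libraries where they do the work, as an engineer would, in place of code of your own. Each camera call takes 0.05 s, during which the arm holds its last target. There are 200 camera calls.

## Task

First get the lid off the blue box: lift its front end over the stop lip, slide it out and lay it flat on the table, handle up. Then load every yellow module, those in the box and the one on the table, into the carousel: lay one flat into the pocket at the red arrow, turn the carousel one click anticlockwise (seen from above) by the orange bar to bring up the next empty pocket, and so on, also one click after the last one. Leave the screwdriver, nippers and bottle alone.

Things in the scene. Friction and masses are not known exactly. Their poses are not given: they have to be found in the camera images.
- station (a point): fixed loading place of the carousel, at the red arrow on its black foot: where the centre of a module lies when it sits in the pocket at the arrow (53 mm above the table). Its x axis points outward from the carousel's axis, which is 95 mm behind it (-x). The arrow's foot reaches to 188 mm from the axis and is 16 mm high
- carousel (a joint): turn of the carousel in rad, 0 at the start, growing anticlockwise seen from above. It clicks to rest every 1.047 rad (60 degrees): when let go, a detent of about 0.2 N m pulls it to the nearest rest (tipping point half-way). One click anticlockwise brings the next pocket to the arrow
- hub_grip (a point): centre of the upright orange bar on the carousel's axis by which it is turned, 104 mm above the table, turning with the carousel. The bar is 64 mm long along this point's x axis, 14 mm thick along its y, 42 mm tall (83 to 124 mm above the table), on a thin 12 mm post. Under it the grey disc is 284 mm across, top 32 mm above the table
- pocket0 (a point): carousel pocket 0: where a module's centre lies when seated in it (21 mm above the pocket's floor, 53 mm above the table, 95 mm from the axis). Pocket 74 mm long, radially, and 52 mm wide inside, walls 12 mm high and 3 mm thick. Pocket 0 is at the arrow when the joint carousel reads 0 x 1.047. Its long side points from the carousel's axis to this point; this point's own axes are the carousel's, not the pocket's
- pocket1 (a point): carousel pocket 1: where a module's centre lies when seated in it (21 mm above the pocket's floor, 53 mm above the table, 95 mm from the axis). Pocket 74 mm long, radially, and 52 mm wide inside, walls 12 mm high and 3 mm thick. Pocket 1 is at the arrow when the joint carousel reads 1 x 1.047. Its long side points from the carousel's axis to this point; this point's own axes are the carousel's, not the pocket's
- pocket2 (a point): carousel pocket 2: where a module's centre lies when seated in it (21 mm above the pocket's floor, 53 mm above the table, 95 mm from the axis). Pocket 74 mm long, radially, and 52 mm wide inside, walls 12 mm high and 3 mm thick. Pocket 2 is at the arrow when the joint carousel reads 2 x 1.047. Its long side points from the carousel's axis to this point; this point's own axes are the carousel's, not the pocket's
- pocket3 (a point): carousel pocket 3: where a module's centre lies when seated in it (21 mm above the pocket's floor, 53 mm above the table, 95 mm from the axis). Pocket 74 mm long, radially, and 52 mm wide inside, walls 12 mm high and 3 mm thick. Pocket 3 is at the arrow when the joint carousel reads 3 x 1.047. Its long side points from the carousel's axis to this point; this point's own axes are the carousel's, not the pocket's
- pocket4 (a point): carousel pocket 4: where a module's centre lies when seated in it (21 mm above the pocket's floor, 53 mm above the table, 95 mm from the axis). Pocket 74 mm long, radially, and 52 mm wide inside, walls 12 mm high and 3 mm thick. Pocket 4 is at the arrow when the joint carousel reads 4 x 1.047. Its long side points from the carousel's axis to this point; this point's own axes are the carousel's, not the pocket's
- pocket5 (a point): carousel pocket 5: where a module's centre lies when seated in it (21 mm above the pocket's floor, 53 mm above the table, 95 mm from the axis). Pocket 74 mm long, radially, and 52 mm wide inside, walls 12 mm high and 3 mm thick. Pocket 5 is at the arrow when the joint carousel reads 5 x 1.047. Its long side points from the carousel's axis to this point; this point's own axes are the carousel's, not the pocket's
- box_floor (a point): centre of the inner floor (5 mm above the table) of the fixed blue box, outside 186 mm along this point's x and 164 mm along its y, inside 166 x 152 mm. The closed lid lies 52 mm above the table on ledges of the two side walls (+x, -x); cheeks beside it and the rear wall (-y) rise to 62 mm. It slides out towards +y
- keeper (a point): middle of the line between the front ends of the two black keepers, which overhang the lid's side edges along the rear (-y) 45 mm of the box only, 60.5 to 64.5 mm above the table: the lid's rear end can rise only 4.5 mm there. In front of them the lid is open above. This point is 60.5 mm above the table
- lip_top (a point): middle of the top of the black stop lip across the box's front (+y) end, 58 mm above the table, 6 mm above the lid's underside, 2 mm ahead of the lid's front edge. Lift the lid's front over it (tipping the lid about 4 degrees up about its rear edge), then slide it 50 mm or more towards +y, out from under the keepers, and it lifts away freely
- lid: loose pale-blue lid plate 175 mm (x) by 150 mm (y) by 4 mm, 140 g; origin at the centre of its underside; slides towards its +y out of the box
- lid_handle (a point): point inside the white handle ridge on the lid, 5 mm above the ridge's centre, where to grip it. The ridge is 60 mm long along x, 12 mm thick along y, from the plate's top to 36 mm above the lid's underside. This point is 25 mm above the lid's underside and 40 mm from the lid's centre towards its front (+y)
- m1_c (a point): yellow kit module with black windows, a block 64 mm long (its x) by 42 by 42 mm, 90 g, origin at its centre; in the box at the start (absent: None), flat on its floor with its long side along the box's y. The gap beside it, to the wall or to the next module, is about 27 mm
- m2_c (a point): yellow kit module with black windows, a block 64 mm long (its x) by 42 by 42 mm, 90 g, origin at its centre; in the box at the start (absent: None), flat on its floor with its long side along the box's y. The gap beside it, to the wall or to the next module, is about 27 mm
- m3_c (a point): yellow kit module with black windows, a block 64 mm long (its x) by 42 by 42 mm, 90 g, origin at its centre; in the box at the start (absent: None), flat on its floor with its long side along the box's y. The gap beside it, to the wall or to the next module, is about 27 mm
- m4_c (a point): yellow kit module with black windows, a block 64 mm long (its x) by 42 by 42 mm, 90 g, origin at its centre; in the box at the start (absent: None), flat on its floor with its long side along the box's y. The gap beside it, to the wall or to the next module, is about 27 mm
- m5_c (a point): a module just like those in the box, origin at its centre, always present, lying on the open table at the start
- screwdriver: red-handled screwdriver, about 190 mm long, origin near its middle, lying on the table; bystander
- nippers: black-handled side nippers, about 145 mm long, origin at its pivot, lying on the table; bystander
- bottle: drink bottle, 62 mm across, 170 mm tall, standing on the table; bystander; origin at its underside
Things that resemble listed ones, but are neither listed nor needed, are in the scene too. There is more than one size of the lid; the job needs the smaller.

How it is judged:
By the outcome, as a careful person would: the job done as asked, in the order asked, and still so for the second after the job is handed in, with the robot touching nothing.
Of m1, m2, m3, m4 only 2 to 4 are there at a start; the rules pass over those that are not, and their reading is None.
At some moment in a run one of m5, lid may be knocked a few centimetres aside while the robot is not near it.
Once in a run the grip may slacken for a moment while it holds something.
It also fails if it takes over 210 s, if anything falls off the work surface, if the arm or the gripper's body presses on something with over 40 N, if the wrist force passes 120 N, or if a joint passes its speed limit or range.

## Working session

There is one attempt and no reset: what is moved stays moved. The work goes in short steps, Python scripts to look and compute and a tool call to move; the robot and the scene stay as the last step left them, time stands still between calls to the robot, and variables do not carry over. Pictures are saved under pics/ and viewed, at most 14 in all, crops included, and the job is handed in when it is done.

Besides the shell and the picture viewer there is one more tool, called after "Request:" by a JSON object that holds its "op" and its "data". jog_arm: Moves the arm, as the interface text tells. Its arguments: {"type":"object","properties":{"deltas":{"type":"array","items":{"type":"array","items":{"type":"number"}}},"grip_force":{"type":"number"}},"required":["deltas"]}

```bash
ls; mkdir -p pics
python3 - <<'E'
from cell import sensors,camera,calibration,manip
import cv2,numpy as np
print(sensors.get_state(),manip.grip_depth)
for n in("scene","top"):
    p,d=camera(n);cv2.imwrite(f"pics/{n}0.png",p[:,:,::-1]);np.savez(f"{n}0.npz",p=p,d=d)
    c=calibration(n);print(n,c)
print(calibration("wrist"))
E
```

```text
pics
{'time_s': 0.0, 'joint_pos': array([ 1.05019962e+00,  2.59376173e-01,  1.53613242e+00,  2.48977830e-06,
        1.34802789e+00, -2.02797019e-01]), 'joint_vel': array([-1.75147959e-04, -1.02972436e-03, -6.24240432e-04,  6.94532559e-05,
        1.40973339e-03, -5.12441494e-04]), 'joint_torque': array([-2.31346748e-03, -4.46038914e+01, -2.90565562e+01, -5.58025422e-04,
        1.21374062e-02, -6.97292506e-06]), 'eef_pos': array([171.55300654, 521.97037658, 230.43707117]), 'eef_rot': array([[-9.49924902e-01,  3.12476786e-01, -9.68960402e-04],
       [ 3.12478040e-01,  9.49923489e-01, -1.68510314e-03],
       [ 3.93882633e-04, -1.90350028e-03, -9.99998111e-01]]), 'wrist_force': array([-0.0667456 , -0.01845899,  0.48836012]), 'ft_torque': array([-0.03866873,  0.05562224, -0.01572371]), 'grasp_force': 0.0, 'gripper_width': 85.58383700062211} 18.700000000000003
scene {'mtx': array([[395.56594745,   0.        , 315.08049889],
       [  0.        , 395.56594745, 197.10518506],
       [  0.        ,   0.        ,   1.        ]]), 'dist_coeffs': array([-0.10138136,  0.        ,  0.        ,
[... 913 characters left out ...]
0913e+03],
       [ 0.00000000e+00,  0.00000000e+00,  0.00000000e+00,
         1.00000000e+00]])}
{'mtx': array([[284.62967958,   0.        , 318.2380045 ],
       [  0.        , 284.62967958, 196.53516163],
       [  0.        ,   0.        ,   1.        ]]), 'dist_coeffs': array([-0.00334726,  0.        ,  0.        ,  0.        ,  0.        ]), 'mount': array([[-6.38325129e-04,  9.57513270e-01,  2.88388507e-01,
         7.34449488e+01],
       [ 9.99999570e-01,  4.17063205e-04,  8.28678312e-04,
         3.58844944e-01],
       [ 6.73194245e-04,  2.88388912e-01, -9.57513124e-01,
        -1.43272203e+02],
       [ 0.00000000e+00,  0.00000000e+00,  0.00000000e+00,
         1.00000000e+00]])}
```

View pics/top0.png

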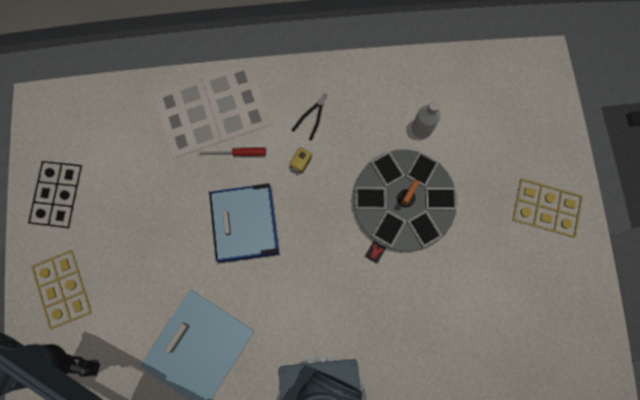

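View pics/scene0.png

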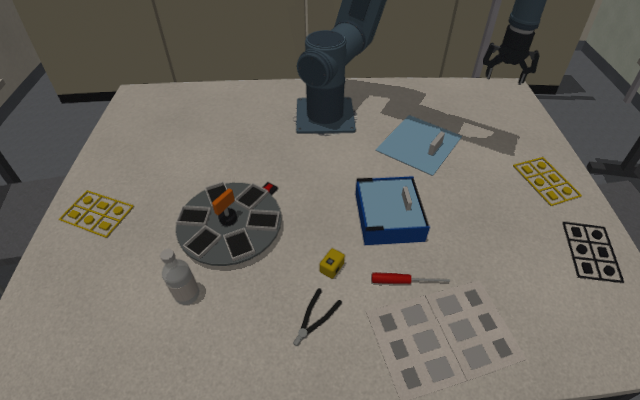

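The top view shows two pale-blue lids. The one in the blue box at (244,222) has its handle at (227,222) and keepers at the right, so it is the smaller closed lid I need. The other, at (200,345), lies loose on the table and is larger, so it is the look-alike. Other positions: carousel (405,198), arrow (375,252), m5 (301,159). The yellow printed trays are decoys.

```bash
cat > h.py <<'E'
from cell import sensors,camera,calibration,manip,spotter
import cv2,numpy as np
def cloud(n,save=None):
    st=sensors.get_state();p,d=camera(n);c=calibration(n)
    if n=="wrist":
        T=np.eye(4);T[:3,:3]=st['eef_rot'];T[:3,3]=st['eef_pos'];W=T@c['mount']
    else: W=np.linalg.inv(c['camera_from_world'])
    v,u=np.mgrid[:400,:640]
    q=cv2.undistortPoints(np.stack([u,v],-1).reshape(-1,1,2).astype(np.float64),c['mtx'],c['dist_coeffs']).reshape(400,640,2)
    ray=np.dstack([q[...,0],-q[...,1],-np.ones((400,640))])
    w=(ray*d[...,None])@W[:3,:3].T+W[:3,3]
    w[d==0]=np.nan
    if save: cv2.imwrite(f"pics/{save}.png",p[:,:,::-1])
    hsv=cv2.cvtColor(p,cv2.COLOR_RGB2HSV)
    return st,p,d,w,hsv,W,ray
def plane(W,ray,px,z):  # pixel on plane z
    r=W[:3,:3]@ray[int(px[1]),int(px[0])];o=W[:3,3];return o+r*(z-o[2])/r[2]
def rect(pts):  # min-area rect of xy points: centre,sizes,angle deg
    return cv2.minAreaRect(np.float32(pts[:,:2]))
def blobs(w,m,minn=15):
    n,l,s,c=cv2.connectedComponentsWithStats(m.astype(np.uint8))
    for i in range(1,n):
        if s[i,4]>=minn:
            k=(l==i)&np.isfinite(w[...,0]);P=w[k]
            if len(P)>5: yield c[i],s[i,4],P
E
python3 - <<'E'
from h import *
np.set_printoptions(precision=1,suppress=True)
st,p,d,w,hsv,W,ray=cloud("top")
H,S,V=[hsv[...,i].astype(int) for i in range(3)];z=w[...,2]
print("table z",np.nanmedian(z[100:140,290:300]),np.nanmedian(z[280:300,420:460]))
for nm,m in dict(yellow=(H>18)&(H<35)&(S>130)&(z>25),orange=(H<16)&(S>150)&(z>70),box=(H>105)&(H<125)&(S>150)&(z>40),plate=(H>90)&(H<108)&(S>40)&(S<150)&(V>80),handle=(z>70)&(S<60)&(V>110),red=((H<6)|(H>174))&(S>120),disc=(z>26)&(z<48)&(S<50)).items():
    for c,n,P in blobs(w,m):
        print(nm,c,n,P.mean(0),np.percentile(P[:,2],[5,50,95]),rect(P))
for q in ["lid_handle","m5_c","hub_grip","lid","carousel"]:print(q,spotter.search_frame("top",q)[:3])
E
```

```text
table z 0.14338278528850879 0.0646758920343018
yellow [300.3 160. ] 244 [636.1  -4.4  41. ] [35.7 41.3 45.9] ((638.788818359375, -5.309989929199219), (39.67059326171875, 56.454925537109375), 56.73196792602539)
orange [409.1 193.2] 144 [ 498.9 -271.4  119.7] [ 94.8 122.7 126.7] ((503.40936279296875, -275.07196044921875), (13.980137825012207, 63.52204132080078), 54.55942916870117)
box [239.4 257.6] 57 [383.8 174.4  57.8] [48.  59.3 65.4] ((383.907470703125, 175.0060577392578), (2.4264049530029297, 108.1781005859375), 3.1337740421295166)
plate [243. 222.] 3643 [477.1 159.5  55.7] [51.1 55.8 60.4] ((478.1641540527344, 161.0997772216797), (179.54566955566406, 153.58016967773438), 2.6036806106567383)
plate [197.9 348.5] 6465 [162.3 306.5   5.8] [ 1.1  5.8 10.4] ((162.28457641601562, 311.0881042480469), (202.5486297607422, 236.36468505859375), 52.887603759765625)
plate [340.9 370.9] 459 [ 73.5 -59.7  12.2] [ 7.4 12.3 16.6] ((84.18661499023438, -55.74028015136719), (130.22476196289062, 52.07470703125), 59.948551177978516)
plate [290.2 375.6] 134 [73.7 71.2 12.4] [ 8.2 12.5 16.6] ((74.6233444
[... 1062 characters left out ...]
732422)
disc [178.6 336.3] 94 [197.8 346.3  40.1] [27.5 42.4 47.8] ((194.1546173095703, 351.2219543457031), (17.129013061523438, 81.28932189941406), 58.84738540649414)
disc [173.6 336. ] 17 [199.6 357.3  46.6] [43.1 47.1 47.9] ((200.93080139160156, 357.6663513183594), (12.366539001464844, 25.765056610107422), 72.87745666503906)
lid_handle [{'position': [197.5, 345.3], 'p': 0.82}, {'position': [243.8, 222.4], 'p': 0.57}]
m5_c [{'position': [317.4, 114.3], 'p': 0.58}]
hub_grip [{'position': [405.9, 200.5], 'p': 0.83}, {'position': [430.9, 122.5], 'p': 0.25}]
lid [{'position': [241.1, 221.4], 'p': 0.76}, {'position': [195.5, 352.6], 'p': 0.65}]
carousel [{'position': [404.8, 200.9], 'p': 0.63}]
```

Request:
{"op": "jog_arm", "data": {"deltas": [[0,0,0,-10.45,0.06],[0,0,0,-10.45,0.06],[-0.0289,-0.0336,0,0,0.06],[-0.0289,-0.0336,0,0,0.06],[-0.0289,-0.0336,0,0,0.06],[-0.0289,-0.0336,0,0,0.06],[-0.0289,-0.0336,0,0,0.06],[-0.0289,-0.0336,0,0,0.06],[-0.0289,-0.0336,0,0,0.06],[-0.0289,-0.0336,0,0,0.06],[-0.0289,-0.0336,0,0,0.06],[-0.0289,-0.0336,0,0,0.06]], "grip_force": 20}}

```text
time_s: 1.9
eef_pos: [477.2, 199.3, 231.5]
eef_rot: [[-0.999, -0.047, 0.0], [-0.047, 0.999, 0.0], [-0.0, 0.0, -1.0]]
wrist_force: [0.6, 0.6, 0.6]
gripper_width: 59.9
grasp_force: 0.0
```

```bash
cat >> h.py <<'E'
def go(t,yaw):  # world target mm -> printed: turn deg, then tool shift (mm) after the turn
    s=sensors.get_state();R=s['eef_rot'];ps=np.degrees(np.arctan2(R[1,1],R[0,1]))
    a=np.radians(yaw);d=np.array(t)-s['eef_pos']
    print("turn %.1f shift x %.1f y %.1f z %.1f | at %s yaw %.1f j6 %.2f t %.1f"%((ps-yaw+180)%360-180,-np.sin(a)*d[0]+np.cos(a)*d[1],np.cos(a)*d[0]+np.sin(a)*d[1],-d[2],s['eef_pos'].round(1),ps,s['joint_pos'][5],s['time_s']))
E
python3 - <<'E'
from h import *
np.set_printoptions(precision=1,suppress=True)
st,p,d,w,hsv,W,ray=cloud("wrist","w1")
H,S,V=[hsv[...,i].astype(int) for i in range(3)];z=w[...,2]
for nm,m in dict(plate=(H>90)&(H<108)&(S>40)&(S<150)&(z>45)&(z<64),handle=(z>78)&(z<95)&(S<60)).items():
    for c,n,P in blobs(w,m,50): print(nm,c,n,P.mean(0),np.percentile(P[:,2],[5,50,95]),rect(P))
go((475,200,62),92.7)
E
```

```text
plate [284.7 170.9] 18957 [473.2 161.   56.6] [55.3 56.7 57.9] ((480.8948669433594, 162.42266845703125), (179.00894165039062, 156.41293334960938), 2.6366214752197266)
handle [320.5 184. ] 674 [476.8 201.7  88.3] [86.8 88.4 89.7] ((477.9729919433594, 201.90280151367188), (59.15373611450195, 11.78957462310791), 2.5175323486328125)
turn -0.1 shift x 5.9 y 4.8 z 169.3 | at [481.1 195.5 231.3] yaw 92.6 j6 -1.44 t 1.9
```

View pics/w1.png

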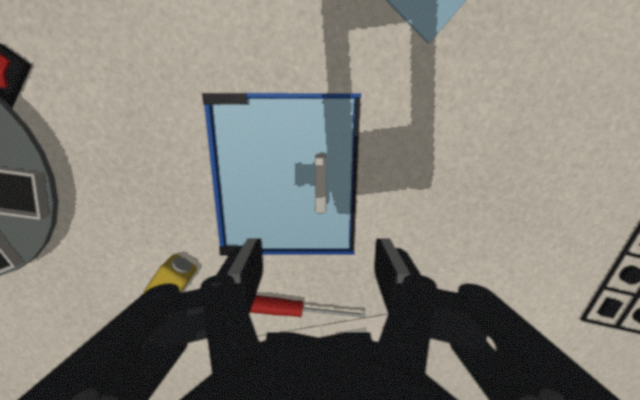

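The wrist picture shows the closed lid in the box, around (285,170), with its handle at (320,184) and black keepers at the rear (left). It measures about 179 x 156 mm, so it is the smaller lid. The corner at (430,20) belongs to the larger lid on the table.

Request:
{"op": "jog_arm", "data": {"deltas": [[0,0,0.04,0,0.05],[0,0,0.04,0,0.05],[0,0.0005,0.04,0,0.05],[0,0,0.03,0,0.05],[0,0,0.019,0,0.05],[0,0,0,0,0.05],[0,0,0,0,0.0],[0,0,0,0,0.0],[0,0,0,0,0.0],[0,0,0,0,0.0],[0,0,0,0,0.0]], "grip_force": 25}}

```text
time_s: 3.32
eef_pos: [477.2, 201.1, 63.5]
eef_rot: [[-0.999, -0.047, 0.002], [-0.047, 0.999, 0.001], [-0.002, 0.0, -1.0]]
wrist_force: [-1.1, -0.5, 6.0]
gripper_width: 11.5
grasp_force: 27.6
```

Request:
{"op": "jog_arm", "data": {"deltas": [[0,0,-0.003,0,0.0],[0,0,-0.003,0,0.0],[0,0,-0.003,0,0.0],[0,0,0,0,0],[0,0,0,0,0]]}}

```text
time_s: 3.95
eef_pos: [475.8, 200.4, 70.5]
eef_rot: [[-0.999, -0.047, -0.002], [-0.047, 0.999, -0.001], [0.002, -0.001, -1.0]]
wrist_force: [2.4, -4.8, -12.5]
gripper_width: 11.5
grasp_force: 33.5
```

```bash
cat > lid.py <<'E'
from h import *
np.set_printoptions(precision=1,suppress=True)
import sys
st,p,d,w,hsv,W,ray=cloud("wrist",sys.argv[1])
H,S,V=[hsv[...,i].astype(int) for i in range(3)];z=w[...,2]
m=(H>90)&(H<108)&(S>40)&(S<150)&(V>70)&(z>30)
for c,n,P in blobs(w,m,3000):
    A=np.c_[P[:,:2]-P[:,:2].mean(0),np.ones(len(P))]
    k=np.linalg.lstsq(A,P[:,2],rcond=None)[0]
    for _ in range(3):
        g=abs(A@k-P[:,2])<3;k=np.linalg.lstsq(A[g],P[g,2],rcond=None)[0]
    print(c,n,P.mean(0),"slopes deg x,y",np.degrees(k[:2]),rect(P[g]))
print(st['wrist_force'],st['eef_pos'],st['gripper_width'])
E
python3 lid.py w2
```

```text
[240.7 178.7] 49619 [441.8 155.8  62.5] slopes deg x,y [-0.   1.5] ((464.80560302734375, 159.58120727539062), (147.1936492919922, 153.38214111328125), 2.871907949447632)
[  2.4  -4.8 -12.5] [475.8 200.4  70.5] 11.507798956277812
```

Request:
{"op": "jog_arm", "data": {"deltas": [[0,0,-0.002,0,0.0],[0,0.008,0,0,0.0],[0,0.01,0,0,0],[0,0.01,0,0,0],[0,0.01,0,0,0],[0,0.01,-0.0005,0,0],[0,0.01,-0.0005,0,0],[0,0.01,0,0,0],[0,0,0,0,0]], "grip_force": 35}}

```text
time_s: 5.12
eef_pos: [473.2, 269.8, 74.6]
eef_rot: [[-0.999, -0.048, 0.001], [-0.048, 0.999, 0.0], [-0.001, 0.0, -1.0]]
wrist_force: [0.2, 0.7, -1.3]
gripper_width: 11.3
grasp_force: 36.6
```

```bash
python3 lid.py w3
```

```text
[235.3 177.5] 50479 [438.4 222.8  67.2] slopes deg x,y [0.4 0.4] ((461.1756286621094, 229.21974182128906), (143.83192443847656, 150.43246459960938), 2.619036912918091)
[ 0.2  0.7 -1.3] [473.2 269.8  74.6] 11.271758798004258
```

Request:
{"op": "jog_arm", "data": {"deltas": [[0,0.02,-0.015,0,0.0],[0,0.035,0,0,0.0],[0,0.035,0,0,0],[0,0.035,0.01,0,0],[0,0.035,0.02,0,0],[0,0,0.03,0,0],[0,0,0.009,0,0],[0,0,0.004,0,0],[0,0,0.002,0,0],[0,0,0,0,0]]}}

```text
time_s: 6.42
eef_pos: [466.3, 428.6, 15.3]
eef_rot: [[-0.999, -0.046, 0.001], [-0.046, 0.999, 0.001], [-0.001, 0.001, -1.0]]
wrist_force: [0.7, 0.0, -0.8]
gripper_width: 11.4
grasp_force: 36.7
```

Request:
{"op": "jog_arm", "data": {"deltas": [[0,0,0.002,0,0.0],[0,0,0.0015,0,0.0],[0,0,0,0,0.0],[0,0,0,0,0.03],[0,0,0,0,0.04],[0,0,-0.02,0,0.05],[0,0,-0.05,0,0.085],[0,-0.02,-0.06,0,0.085],[0,-0.04,-0.06,0,0.085],[0,-0.04,-0.02,0,0.085],[0,-0.05,0,0,0.085],[0,-0.05,0,0,0.085]]}}

```text
time_s: 7.92
eef_pos: [474.6, 233.2, 212.4]
eef_rot: [[-0.999, -0.048, 0.001], [-0.048, 0.999, 0.0], [-0.001, 0.0, -1.0]]
wrist_force: [0.8, -0.4, 0.4]
gripper_width: 84.4
grasp_force: 0.0
```

Request:
{"op": "jog_arm", "data": {"deltas": [[0,-0.04,0,0,0.085],[0,-0.03,0,0,0.085],[0,0,0,0,0.085]]}}

```text
time_s: 8.3
eef_pos: [478.0, 162.9, 212.0]
eef_rot: [[-0.999, -0.044, -0.0], [-0.044, 0.999, -0.0], [0.0, -0.0, -1.0]]
wrist_force: [0.6, 0.8, 0.6]
gripper_width: 85.1
grasp_force: 0.0
```

```bash
cat > mods.py <<'E'
from h import *
import sys
np.set_printoptions(precision=1,suppress=True)
st,p,d,w,hsv,W,ray=cloud(sys.argv[1],sys.argv[2])
H,S,V=[hsv[...,i].astype(int) for i in range(3)];z=w[...,2]
for c,n,P in blobs(w,(H>15)&(H<36)&(S>110)&(V>50)&(z>20),60):
    h=np.percentile(P[:,2],90);T=P[P[:,2]>h-6]
    print("yellow",c,n,"top z",np.round(np.median(T[:,2]),1),[np.round(v,1) for v in rect(T)])
for c,n,P in blobs(w,(H<16)&(S>150)&(z>110)&(z<135),30): print("bar",c,n,np.median(P[:,2]),[np.round(v,1) for v in rect(P)])
go(st['eef_pos'],90)
E
python3 - <<'E'
from h import *
st,p,d,w,hsv,W,ray=cloud("top","t2")
H,S,V=[hsv[...,i].astype(int) for i in range(3)];z=w[...,2]
for c,n,P in blobs(w,(H>90)&(H<108)&(S>40)&(S<150)&(V>60)&(z<30),800):print(c,n,P.mean(0),rect(P))
cv2.imwrite("pics/t2c.png",cv2.resize(p[120:300,80:400,::-1],(800,450)))
E
python3 mods.py wrist w4
```

```text
[147.05339806 239.29029126] 1030 [463.18977901 432.22573667   3.99275802] ((465.00445556640625, 432.30291748046875), (171.4802703857422, 56.85667037963867), 2.0960867404937744)
[319.06661677 373.1744012 ] 1336 [73.02730594 -3.13150019 12.23972792] ((70.57217407226562, -2.560211181640625), (200.6923370361328, 70.2678451538086), 84.76446533203125)
yellow [285.2 149.3] 1822 top z 47.3 [array([446.8, 127.3]), array([40. , 59.4]), np.float64(2.7)]
yellow [287.6 207.3] 1713 top z 47.4 [array([515.7, 130.6]), array([39.7, 58.7]), np.float64(2.9)]
yellow [182.  277.2] 121 top z 254.8 [array([470.4, 110.4]), array([0.9, 8.6]), np.float64(53.5)]
turn 2.6 shift x -0.0 y -0.7 z 0.0 | at [478.  164.7 212.1] yaw 92.6 j6 -1.51 t 8.4
```

View pics/w4.png

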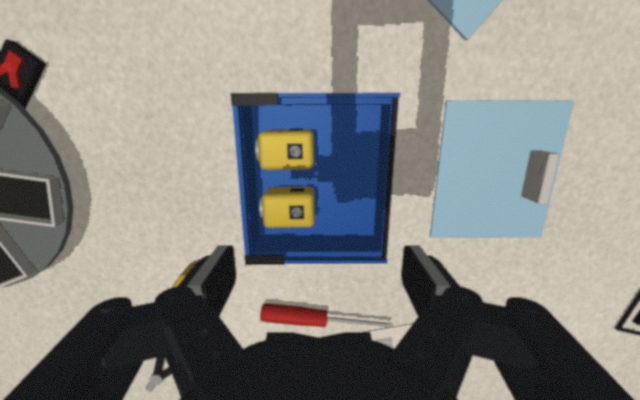

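The wrist picture shows the lid laid flat at right (500,170), handle up. The open box holds two modules, at (287,150) and (289,207). With m5 that makes three to load.

Request:
{"op": "jog_arm", "data": {"deltas": [[0,0,0,10,0.058],[0,0,0,10,0.058],[0,0,0,10,0.058],[0,0,0,10,0.058],[0,0,0,10,0.058],[0,0,0,10,0.058],[0,0,0,10,0.058],[0,0,0,10,0.058],[0,0,0,10,0.058],[-0.018,-0.0165,0.04,0,0.058],[-0.018,-0.0165,0.04,0,0.058],[0,0,0,0,0.058]]}}

```text
time_s: 9.9
eef_pos: [443.1, 127.5, 129.4]
eef_rot: [[-0.047, 0.999, -0.008], [0.999, 0.047, -0.0], [0.0, -0.008, -1.0]]
wrist_force: [-0.2, -0.2, 0.8]
gripper_width: 58.1
grasp_force: 0.0
```

```bash
python3 mods.py wrist w5; python3 -c "
from h import *
go((446.8,127.3,22),2.7)"
```

```text
yellow [324.4 198.6] 2984 top z 47.4 [array([447.6, 128.5]), array([39.8, 58.5]), np.float64(4.1)]
yellow [403.7 198.5] 3331 top z 47.4 [array([516.2, 131.3]), array([40.3, 58.8]), np.float64(3.5)]
yellow [521.4 316. ] 352 top z 201.3 [array([505.5, 142.9]), array([1.5, 4.8]), np.float64(59.5)]
turn -87.3 shift x 2.8 y -0.4 z 2.1 | at [445.9 127.9 131.5] yaw 2.7 j6 -0.01 t 9.9
turn 0.0 shift x -0.6 y 0.9 z 109.5 | at [445.9 127.9 131.5] yaw 2.7 j6 -0.01 t 9.9
```

Request:
{"op": "jog_arm", "data": {"deltas": [[0,0.001,0.04,0,0.058],[0,0,0.04,0,0.058],[0,0,0.0295,0,0.058],[0,0,0,0,0.058],[0,0,0,0,0.03],[0,0,0,0,0.03],[0,0,0,0,0.03],[0,0,0,0,0.03],[0,0,-0.03,0,0.03],[0,0,-0.05,0,0.03],[0,0,-0.05,0,0.03]], "grip_force": 60}}

```text
time_s: 11.32
eef_pos: [447.5, 127.0, 154.7]
eef_rot: [[-0.047, 0.999, 0.0], [0.999, 0.047, -0.0], [-0.0, 0.0, -1.0]]
wrist_force: [0.9, 0.6, -0.8]
gripper_width: 40.7
grasp_force: 61.2
```

Run:
```python
from h import *
go((427,-220.3,152),54.5)
```

```text
turn -51.8 shift x -185.0 y -294.7 z 2.7 | at [447.5 127.  154.7] yaw 2.7 j6 -0.01 t 11.3
```

Request:
{"op": "jog_arm", "data": {"deltas": [[0,0,0,-10.36,0.03],[0,0,0,-10.36,0.03],[0,0,0,-10.36,0.03],[0,0,0,-10.36,0.03],[0,0,0,-10.36,0.03],[-0.0264,-0.0421,0,0,0.03],[-0.0264,-0.0421,0,0,0.03],[-0.0264,-0.0421,0,0,0.03],[-0.0264,-0.0421,0,0,0.03],[-0.0264,-0.0421,0,0,0.03],[-0.0264,-0.0421,0,0,0.03],[-0.0264,-0.0421,0,0,0.03]]}}

```text
time_s: 12.82
eef_pos: [426.8, -221.9, 153.5]
eef_rot: [[-0.814, 0.581, 0.001], [0.581, 0.814, -0.001], [-0.002, 0.0, -1.0]]
wrist_force: [0.2, 0.2, -1.1]
gripper_width: 40.8
grasp_force: 61.3
```

Request:
{"op": "jog_arm", "data": {"deltas": [[0,0,0,0,0.03],[0,0,0,0,0.03]]}}

```text
time_s: 13.08
eef_pos: [426.7, -219.8, 152.8]
eef_rot: [[-0.813, 0.582, -0.0], [0.582, 0.813, 0.001], [0.0, 0.0, -1.0]]
wrist_force: [-0.8, 0.6, -1.4]
gripper_width: 40.8
grasp_force: 61.3
```

Run:
```python
from h import *
np.set_printoptions(precision=1,suppress=True)
for n in("top","wrist"):
    st,p,d,w,hsv,W,ray=cloud(n,"c_"+n)
    H,S,V=[hsv[...,i].astype(int) for i in range(3)];z=w[...,2]
    for nm,m in dict(pocket=(V<50)&(z>22)&(z<42),bar=(H<16)&(S>150)&(z>110)&(z<135),red=((H<6)|(H>174))&(S>120)&(z<30),yel=(H>15)&(H<36)&(S>110)&(z>100)).items():
        for c,k,P in blobs(w,m,60):
            r=rect(P)
            if min(r[1])>10: print(n,nm,c,k,np.round(r[0],1),np.round(r[1],1),round(r[2],1),np.median(P[:,2]))
go((427,-220.3,152),54.5)
```

```text
top pocket [384.8 165. ] 245 [ 601.2 -235.6] [51.6 44.8] 25.7 31.92679836084494
top pocket [364.7 196.1] 190 [ 517.9 -174.4] [46.8 42.3] 88.3 32.30553509021706
top pocket [385.3 231.9] 96 [ 420.8 -211.3] [57.9 27.6] 26.4 32.38974356727556
top red [248.7 151.5] 236 [681.  138.1] [89.4 21.4] 84.3 22.616709247594258
top yel [390.7 227.5] 184 [ 406.7 -205.7] [40.9 27.6] 49.6 173.34872620248655
wrist pocket [319.2 174.5] 1696 [ 414.7 -209.2] [50.1 30.9] 54.0 33.45591415424295
wrist pocket [228.5 236.4] 2142 [ 415.6 -320.1] [59.8 44.5] 24.2 33.54248215769533
wrist pocket [408.7 237.1] 2131 [ 519.9 -175.8] [60.6 43.9] 83.5 33.45701899086629
wrist bar [318.7 327.9] 283 [ 491.  -264.7] [12.7 16.2] 55.0 124.65324920267048
wrist red [319.4 120.3] 717 [ 374.8 -179.6] [30.2 35.8] 51.6 16.493567287252176
wrist yel [318.3 256. ] 9258 [ 443.8 -231.3] [ 42.1 101.9] 54.9 175.45558051333217
turn 0.0 shift x -0.9 y -1.0 z 0.8 | at [ 426.9 -218.9  152.8] yaw 54.5 j6 -1.66 t 13.2
```

View pics/c_wrist.png

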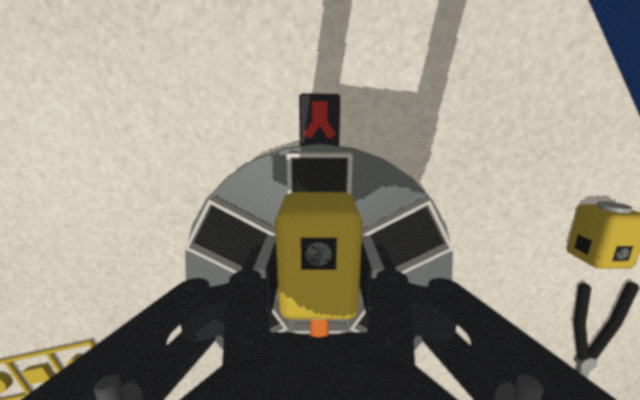

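The module hangs in the grip at (318,255), in line with the empty pocket under it (318,174) and the red arrow (319,120). One check of its radial offset before lowering.

```bash
cat > off.py <<'E'
from h import *
st,p,d,w,hsv,W,ray=cloud("wrist")
z=w[...,2]-st['eef_pos'][2]
m=(z>12)&(z<32)&(abs(np.arange(640)-318)<30)[None,:]&(hsv[...,1]>100)&(hsv[...,0]>15)&(hsv[...,0]<36)
P=(w[m]-st['eef_pos'])@st['eef_rot'];print("z med",np.median(P[:,2]))
t=P[abs(P[:,2]-np.median(P[:,2]))<2.5]
print("tool x 1,99%",np.percentile(t[:,0],[1,50,99]),"y",np.percentile(t[:,1],[1,99]),st['eef_pos'].round(1),st['gripper_width'])
E
python3 off.py
```

```text
z med -23.014611297764773
tool x 1,99% [-27.71348369  -1.94878401  27.82651549] y [-13.91912172  14.0382649 ] [ 426.9 -218.9  152.8] 40.880659889650694
```

Request:
{"op": "jog_arm", "data": {"deltas": [[-0.0005,-0.001,0.04,0,0.03],[0,0,0.035,0,0.03],[0,0,0.018,0,0.03],[0,0,0.006,0,0.03],[0,0,0.002,0,0.03],[0,0,0.0,0,0.03],[0,0,0,0,0.054],[0,0,0,0,0.054],[0,0,-0.04,0,0.054],[0,0,-0.05,0,0.054],[-0.015,0,0,0,0.04],[0,0,0,0,0.04]]}}

```text
time_s: 14.72
eef_pos: [439.6, -230.6, 141.6]
eef_rot: [[-0.814, 0.581, 0.001], [0.581, 0.814, -0.001], [-0.001, -0.0, -1.0]]
wrist_force: [0.1, 1.5, -0.5]
gripper_width: 40.0
grasp_force: 0.0
```

```bash
cat > pk.py <<'E'
from h import *
import sys
np.set_printoptions(precision=1,suppress=True)
A=np.array([504.6,-275.5])
for n in sys.argv[1:]:
    st,p,d,w,hsv,W,ray=cloud(n,"k_%s_%d"%(n,sensors.get_state()['time_s']*100))
    H,S,V=[hsv[...,i].astype(int) for i in range(3)];z=w[...,2]
    for nm,m in dict(yel=(H>15)&(H<36)&(S>110)&(V>50)&(z>20)&(z<100),bar=(H<16)&(S>150)&(z>105)&(z<135)).items():
        for c,k,P in blobs(w,m,60):
            T=P[P[:,2]>np.percentile(P[:,2],90)-5];r=rect(T);c0=np.array(r[0])-A
            print(n,nm,c.round(),k,"c",np.round(r[0],1),"size",np.round(r[1],1),"ang",round(r[2],1),"z",round(np.median(T[:,2]),1),"polar",round(np.hypot(*c0),1),round(np.degrees(np.arctan2(c0[1],c0[0])),1))
E
python3 pk.py wrist; python3 -c "
from h import *
go((504.4,-275.3,86),54.5)"
```

```text
wrist yel [319. 185.] 3684 c [ 427.5 -221.1] size [40.6 58.5] ang 54.0 z 74.4 polar 94.4 144.8
wrist yel [621. 227.] 2119 c [635.3 -16.9] size [24.2 58.6] ang 69.2 z 42.0 polar 289.8 63.2
wrist bar [322. 311.] 957 c [ 491.2 -264.7] size [13.3 28.6] ang 55.0 z 124.5 polar 17.2 141.0
turn -0.0 shift x -80.0 y 1.1 z 54.6 | at [ 438.6 -229.7  140.6] yaw 54.5 j6 -1.66 t 14.8
```

Request:
{"op": "jog_arm", "data": {"deltas": [[-0.03,0,0,0,0.04],[-0.03,0,0,0,0.04],[-0.02,0.0005,0,0,0.04],[0,0,0,0,0.04],[0,0,0.03,0,0.04],[0,0,0.0245,0,0.04],[0,0,0,0,0.04],[0,0,0,0,0.0],[0,0,0,0,0.0],[0,0,0,0,0.0],[0,0,0,0,0.0]]}}

```text
time_s: 16.15
eef_pos: [505.4, -274.8, 88.1]
eef_rot: [[-0.814, 0.581, 0.002], [0.581, 0.814, 0.001], [-0.001, 0.002, -1.0]]
wrist_force: [2.9, 4.5, -1.6]
gripper_width: 13.2
grasp_force: 60.6
```

Request:
{"op": "jog_arm", "data": {"deltas": [[0,0,0,-10,0.0],[0,0,0,-10,0.0],[0,0,0,-10,0.0],[0,0,0,-10,0.0],[0,0,0,-10,0.0],[0,0,0,-10,0.0],[0,0,0,0,0.0],[0,0,0,0,0.0],[0,0,0,0,0.0]]}}

```text
time_s: 17.27
eef_pos: [505.3, -276.3, 88.1]
eef_rot: [[-0.911, -0.413, 0.002], [-0.413, 0.911, -0.001], [-0.001, -0.002, -1.0]]
wrist_force: [3.8, 1.7, 4.1]
gripper_width: 13.0
grasp_force: 61.3
```

Request:
{"op": "jog_arm", "data": {"deltas": [[0,0,0,0,0.04],[0,0,0,0,0.04],[0,0,-0.03,0,0.05],[0,0,-0.04,0,0.058],[0,0,0,10,0.058],[0,0,0,10,0.058],[0,0,0,10,0.058],[0,0,0,10,0.058],[0,0,0,10,0.058],[0,0,0,10,0.058],[0,0,0,10,0.058],[0,0,0,10,0.058]]}}

```text
time_s: 18.77
eef_pos: [503.9, -276.0, 156.8]
eef_rot: [[-0.561, 0.828, -0.001], [0.828, 0.561, 0.0], [0.001, -0.001, -1.0]]
wrist_force: [0.4, 0.9, -0.2]
gripper_width: 58.6
grasp_force: 0.0
```

```bash
python3 pk.py top; python3 -c "
from h import *
go((516,131,130),2.7)"
```

```text
top yel [300. 160.] 272 c [638.9  -5.2] size [38.5 56.1] ang 54.9 z 42.9 polar 301.8 63.6
top yel [255. 209.] 302 c [512.8 128.8] size [39.6 55. ] ang 2.7 z 47.5 polar 404.4 88.8
turn 31.0 shift x 406.0 y 31.3 z 26.8 | at [ 503.9 -276.1  156.8] yaw 33.7 j6 -1.28 t 18.8
```

Request:
{"op": "jog_arm", "data": {"deltas": [[0,0,0,10.33,0.058],[0,0,0,10.33,0.058],[0,0,0,10.33,0.058],[0.0451,0.0035,0,0,0.058],[0.0451,0.0035,0,0,0.058],[0.0451,0.0035,0,0,0.058],[0.0451,0.0035,0,0,0.058],[0.0451,0.0035,0,0,0.058],[0.0451,0.0035,0,0,0.058],[0.0451,0.0035,0,0,0.058],[0.0451,0.0035,0.01,0,0.058],[0.0451,0.0035,0.015,0,0.058]]}}

```text
time_s: 20.32
eef_pos: [511.3, 132.3, 132.3]
eef_rot: [[-0.064, 0.998, 0.001], [0.998, 0.064, -0.0], [-0.0, 0.001, -1.0]]
wrist_force: [0.6, 0.0, 0.5]
gripper_width: 58.0
grasp_force: 0.0
```

Request:
{"op": "jog_arm", "data": {"deltas": [[0,0,0,0,0.058],[0,0,0,0,0.058]]}}

```text
time_s: 20.58
eef_pos: [511.0, 130.6, 132.1]
eef_rot: [[-0.063, 0.998, -0.0], [0.998, 0.063, -0.001], [-0.001, -0.0, -1.0]]
wrist_force: [1.1, 0.1, -0.4]
gripper_width: 57.8
grasp_force: 0.0
```

```bash
python3 mods.py wrist w6; python3 -c "
from h import *
go((516,131,22),2.7)"
```

```text
yellow [325.5 197.6] 2928 top z 47.4 [array([517.2, 131.8]), array([40. , 58.1]), np.float64(3.5)]
yellow [439.1 347.2] 279 top z 191.9 [array([547.7, 135.2]), array([ 4.4, 38.1]), np.float64(39.7)]
turn -86.5 shift x 0.3 y 0.4 z 0.2 | at [511.3 130.2 132.3] yaw 3.5 j6 -0.02 t 20.6
turn 0.8 shift x 0.6 y 4.8 z 110.3 | at [511.3 130.2 132.3] yaw 3.5 j6 -0.02 t 20.6
```

Request:
{"op": "jog_arm", "data": {"deltas": [[0.0008,0.0054,0.02,0.8,0.058],[0,0,0.04,0,0.058],[0,0,0.03,0,0.058],[0,0,0.0195,0,0.058],[0,0,0,0,0.058],[0,0,0,0,0.03],[0,0,0,0,0.03],[0,0,0,0,0.03],[0,0,0,0,0.03],[0,0,-0.03,0,0.03],[0,0,-0.05,0,0.03],[0,0,-0.05,0,0.03]]}}

```text
time_s: 22.12
eef_pos: [515.9, 132.3, 153.8]
eef_rot: [[-0.047, 0.999, -0.001], [0.999, 0.047, 0.0], [0.0, -0.001, -1.0]]
wrist_force: [0.4, -0.0, -0.0]
gripper_width: 41.0
grasp_force: 61.4
```

```bash
python3 -c "
from h import *
go((427.2,-220.2,152),54.5)"
```

```text
turn -51.8 shift x -132.5 y -338.4 z 1.8 | at [515.9 132.3 153.8] yaw 2.7 j6 -0.01 t 22.1
```

Request:
{"op": "jog_arm", "data": {"deltas": [[0,0,0,-10.36,0.03],[0,0,0,-10.36,0.03],[0,0,0,-10.36,0.03],[0,0,0,-10.36,0.03],[0,0,0,-10.36,0.03],[-0.019,-0.0483,0,0,0.03],[-0.019,-0.0483,0,0,0.03],[-0.019,-0.0483,0,0,0.03],[-0.019,-0.0483,0,0,0.03],[-0.019,-0.0483,0,0,0.03],[-0.019,-0.0483,0,0,0.03],[-0.0185,-0.0483,0,0,0.03]]}}

```text
time_s: 23.62
eef_pos: [427.4, -221.4, 152.8]
eef_rot: [[-0.814, 0.581, 0.001], [0.581, 0.814, -0.0], [-0.001, 0.0, -1.0]]
wrist_force: [0.5, -0.5, -0.5]
gripper_width: 40.8
grasp_force: 61.4
```

Request:
{"op": "jog_arm", "data": {"deltas": [[0,0,0,0,0.03],[0,0,0,0,0.03]]}}

```text
time_s: 23.88
eef_pos: [427.7, -219.6, 152.5]
eef_rot: [[-0.814, 0.581, -0.0], [0.581, 0.814, 0.001], [0.001, 0.001, -1.0]]
wrist_force: [0.2, 0.4, -0.2]
gripper_width: 40.7
grasp_force: 61.5
```

```bash
python3 off.py; python3 pk.py wrist; python3 -c "
from h import *
go((427.2,-220.2,51),54.5)"
```

```text
z med -23.680942073998636
tool x 1,99% [-27.84691998  -1.86720754  27.97089813] y [-13.8436541   13.97362168] [ 427.7 -219.6  152.5] 40.720442782649464
wrist yel [611. 238.] 2770 c [641.8  -4.3] size [41.2 57.5] ang 56.7 z 42.4 polar 303.9 63.2
wrist yel [223. 246.] 2804 c [ 415.3 -318.3] size [46.8 41.3] ang 25.1 z 74.5 polar 99.0 -154.4
wrist bar [307. 328.] 667 c [ 487.5 -276.4] size [31.8  8.8] ang 40.7 z 122.4 polar 17.2 -176.8
turn 0.1 shift x -0.2 y -1.7 z 101.5 | at [ 428.  -218.7  152.5] yaw 54.6 j6 -1.66 t 24.0
```

Request:
{"op": "jog_arm", "data": {"deltas": [[0,-0.001,0.04,0,0.03],[0,0,0.035,0,0.03],[0,0,0.018,0,0.03],[0,0,0.006,0,0.03],[0,0,0.002,0,0.03],[0,0,0.0,0,0.03],[0,0,0,0,0.054],[0,0,0,0,0.054],[0,0,-0.04,0,0.054],[0,0,-0.06,0,0.054],[-0.015,0,0,0,0.04],[0,0,0,0,0.04]]}}

```text
time_s: 25.48
eef_pos: [440.2, -230.2, 151.7]
eef_rot: [[-0.814, 0.581, 0.001], [0.581, 0.814, -0.001], [-0.001, -0.0, -1.0]]
wrist_force: [0.0, 0.3, -0.3]
gripper_width: 39.7
grasp_force: 0.0
```

```bash
python3 pk.py wrist;python3 -c "
from h import *
go((505,-275.5,150),-65.5)"
```

```text
wrist yel [319. 182.] 3442 c [ 427.7 -220.5] size [40.9 57.8] ang 55.7 z 74.4 polar 94.5 144.4
wrist yel [615. 223.] 2471 c [640.8  -5.7] size [36.8 57.1] ang 55.7 z 42.2 polar 302.3 63.2
wrist yel [228. 233.] 3458 c [ 420.6 -315.8] size [58.6 41.5] ang 24.4 z 74.5 polar 93.2 -154.4
wrist bar [314. 316.] 1977 c [ 500.8 -276.9] size [52.8 14.8] ang 24.3 z 124.4 polar 4.0 -158.9
turn 120.0 shift x 40.8 y 69.4 z 0.7 | at [ 439.1 -229.3  150.7] yaw 54.5 j6 -1.66 t 25.5
```

Request:
{"op": "jog_arm", "data": {"deltas": [[0,0,0,10,0.04],[0,0,0,10,0.04],[0,0,0,10,0.04],[0,0,0,10,0.04],[0,0,0,10,0.04],[0,0,0,10,0.04],[0,0,0,10,0.04],[0,0,0,10,0.04],[0,0,0,10,0.04],[0,0,0,10,0.04],[0,0,0,10,0.04],[0,0,0,10,0.04]]}}

```text
time_s: 27.02
eef_pos: [438.2, -228.4, 149.5]
eef_rot: [[0.912, 0.409, -0.004], [0.409, -0.912, 0.003], [-0.002, -0.004, -1.0]]
wrist_force: [0.0, 0.8, -0.3]
gripper_width: 39.7
grasp_force: 0.0
```

Request:
{"op": "jog_arm", "data": {"deltas": [[0.0204,0.0347,0,0,0.04],[0.0204,0.0347,0,0,0.04],[0,0,0,0,0.04],[0,0,0,0,0.04]]}}

```text
time_s: 27.52
eef_pos: [504.0, -274.6, 149.6]
eef_rot: [[0.91, 0.415, -0.004], [0.415, -0.91, 0.003], [-0.002, -0.004, -1.0]]
wrist_force: [0.4, -0.0, -0.3]
gripper_width: 40.1
grasp_force: 0.0
```

```bash
python3 -c "
from h import *
go((504.9,-275.5,87),-65.5)"
```

```text
turn 0.0 shift x 0.5 y 1.2 z 62.6 | at [ 504.  -274.6  149.6] yaw -65.5 j6 0.45 t 27.5
```

Request:
{"op": "jog_arm", "data": {"deltas": [[0.0005,0.001,0.02,0,0.04],[0,0,0.03,0,0.04],[0,0,0.0125,0,0.04],[0,0,0,0,0.04],[0,0,0,0,0.0],[0,0,0,0,0.0],[0,0,0,0,0.0],[0,0,0,0,0.0]]}}

```text
time_s: 28.52
eef_pos: [506.3, -275.7, 90.4]
eef_rot: [[0.91, 0.415, 0.0], [0.415, -0.91, 0.001], [0.001, -0.0, -1.0]]
wrist_force: [-2.7, 3.9, 6.1]
gripper_width: 13.3
grasp_force: 62.4
```

Request:
{"op": "jog_arm", "data": {"deltas": [[0,0,0,-10,0.0],[0,0,0,-10,0.0],[0,0,0,-10,0.0],[0,0,0,-10,0.0],[0,0,0,-10,0.0],[0,0,0,-10,0.0],[0,0,0,0,0.0],[0,0,0,0,0.0],[0,0,0,0,0.0]]}}

```text
time_s: 29.65
eef_pos: [506.5, -275.9, 90.4]
eef_rot: [[0.096, 0.995, 0.001], [0.995, -0.096, 0.0], [0.0, 0.001, -1.0]]
wrist_force: [-1.7, 3.8, 4.9]
gripper_width: 13.1
grasp_force: 62.3
```

Request:
{"op": "jog_arm", "data": {"deltas": [[0,0,0,0,0.04],[0,0,0,0,0.04],[0,0,-0.03,0,0.05],[0,0,-0.04,0,0.085],[0,0,0,-10.25,0.085],[0,0,0,-10.25,0.085],[0,0,0,-10.25,0.085],[0,0,0,-10.25,0.085],[0,0,0,-10.25,0.085],[0,0,0,-10.25,0.085],[0,0,0,0,0.085]]}}

```text
time_s: 31.02
eef_pos: [506.5, -276.8, 159.2]
eef_rot: [[-0.828, 0.561, 0.0], [0.561, 0.828, -0.0], [-0.0, -0.0, -1.0]]
wrist_force: [-0.1, 0.4, -0.7]
gripper_width: 85.4
grasp_force: 0.0
```

```bash
python3 pk.py top; python3 -c "
from h import *
go((640,-5,150),56)"
```

```text
top yel [300. 160.] 270 c [638.5  -5.7] size [40.1 54.9] ang 52.0 z 42.6 polar 301.2 63.6
turn -0.2 shift x 41.2 y 300.0 z 9.2 | at [ 506.5 -276.7  159.2] yaw 55.8 j6 -1.67 t 31.1
```

Request:
{"op": "jog_arm", "data": {"deltas": [[0.0059,0.0429,0,0,0.085],[0.0059,0.0429,0,0,0.085],[0.0059,0.0429,0,0,0.085],[0.0059,0.0429,0,0,0.085],[0.0059,0.0429,0,0,0.085],[0.0059,0.0429,0,0,0.085],[0.0059,0.0429,0,0,0.085],[0,0,0,0,0.085],[0,0,0,0,0.085]]}}

```text
time_s: 32.2
eef_pos: [639.8, -4.7, 158.9]
eef_rot: [[-0.828, 0.56, -0.001], [0.56, 0.828, -0.001], [0.0, -0.001, -1.0]]
wrist_force: [-0.1, -0.2, -0.3]
gripper_width: 84.9
grasp_force: 0.0
```

```bash
python3 mods.py wrist w7
```

```text
yellow [321.9 189.2] 2183 top z 42.4 [array([643. ,  -2.8]), array([40. , 57.3]), np.float64(54.7)]
turn -34.1 shift x -0.1 y 0.5 z 0.1 | at [639.7  -5.3 159. ] yaw 55.9 j6 -1.16 t 32.2
```

View pics/w7.png

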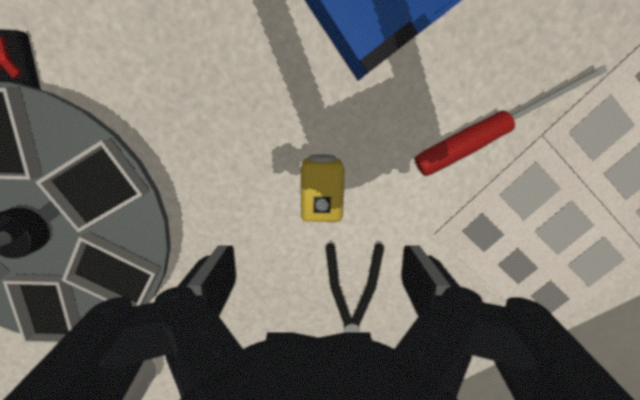

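The wrist picture shows m5 at (322,189), in line with the fingers. The nippers' handles at (330,245) and (380,245), and the screwdriver at (470,140), stay clear of the finger paths.

Request:
{"op": "jog_arm", "data": {"deltas": [[-0.0008,0.003,0.03,0.6,0.066],[0,0,0.05,0,0.066],[0,0,0.04,0,0.066],[0,0,0.0215,0,0.066],[0,0,0,0,0.066],[0,0,0,0,0.03],[0,0,0,0,0.03],[0,0,0,0,0.03],[0,0,0,0,0.03],[0,0,-0.03,0,0.03],[0,0,-0.05,0,0.03],[0,0,-0.055,0,0.03]]}}

```text
time_s: 33.75
eef_pos: [641.6, -2.2, 153.4]
eef_rot: [[-0.823, 0.568, -0.002], [0.568, 0.823, 0.0], [0.002, -0.001, -1.0]]
wrist_force: [1.3, -0.2, -1.2]
gripper_width: 40.9
grasp_force: 62.0
```

```bash
python3 -c "
from h import *
go((427.2,-220.2,153),54.5)"
```

```text
turn 0.9 shift x 47.9 y -302.0 z 0.4 | at [641.6  -2.2 153.4] yaw 55.4 j6 -1.14 t 33.8
```

Request:
{"op": "jog_arm", "data": {"deltas": [[0.0068,-0.0431,0,0.9,0.03],[0.0068,-0.0431,0,0,0.03],[0.0068,-0.0431,0,0,0.03],[0.0068,-0.0431,0,0,0.03],[0.0068,-0.0431,0,0,0.03],[0.0068,-0.0431,0,0,0.03],[0.0068,-0.0431,0,0,0.03],[0,0,0,0,0.03],[0,0,0,0,0.03]]}}

```text
time_s: 34.88
eef_pos: [429.1, -220.7, 152.9]
eef_rot: [[-0.814, 0.581, 0.001], [0.581, 0.814, 0.0], [-0.0, 0.0, -1.0]]
wrist_force: [-0.5, 0.0, -0.4]
gripper_width: 40.9
grasp_force: 62.0
```

```bash
python3 off.py; python3 pk.py wrist; python3 -c "
from h import *
go((427.2,-220.2,51),54.5)"
```

```text
z med -23.09308063583201
tool x 1,99% [-27.85864831   6.63635597  28.20318497] y [-13.88086748  14.0138995 ] [ 429.1 -220.7  152.9] 40.94491283985545
wrist yel [224. 244.] 2904 c [ 415.7 -317.9] size [48.2 42.2] ang 24.0 z 74.5 polar 98.5 -154.5
wrist yel [216. 349.] 253 c [ 491.9 -388.3] size [15.8 37.7] ang 46.8 z 75.0 polar 113.5 -96.4
wrist bar [327. 327.] 778 c [ 501.7 -258.3] size [34.1 10.3] ang 66.8 z 123.3 polar 17.5 99.7
turn 0.1 shift x 1.9 y -1.4 z 101.7 | at [ 429.6 -220.2  152.7] yaw 54.6 j6 -1.66 t 35.0
```

Request:
{"op": "jog_arm", "data": {"deltas": [[0.0015,-0.001,0.04,0,0.03],[0,0,0.035,0,0.03],[0,0,0.018,0,0.03],[0,0,0.006,0,0.03],[0,0,0.002,0,0.03],[0,0,0.0,0,0.03],[0,0,0,0,0.054],[0,0,0,0,0.054],[0,0,-0.04,0,0.054],[0,0,-0.06,0,0.054],[-0.015,0,0,0,0.04],[0,0,0,0,0.04]]}}

```text
time_s: 36.48
eef_pos: [439.9, -230.1, 151.7]
eef_rot: [[-0.814, 0.581, 0.001], [0.581, 0.814, -0.001], [-0.001, -0.0, -1.0]]
wrist_force: [-0.6, 0.1, -0.4]
gripper_width: 40.0
grasp_force: 0.0
```

```bash
python3 pk.py wrist;python3 -c "
from h import *
go((505.5,-275.6,150),-5.5)"
```

```text
wrist yel [319. 181.] 3330 c [ 427.3 -220.2] size [40.8 57.2] ang 53.9 z 74.4 polar 95.1 144.4
wrist yel [228. 233.] 3446 c [ 420.2 -315.2] size [58.5 40.9] ang 24.9 z 74.5 polar 93.3 -154.8
wrist yel [218. 347.] 106 c [ 503.5 -392.7] size [10.5 19.4] ang 86.1 z 74.9 polar 117.2 -90.5
wrist bar [327. 317.] 1990 c [ 506.5 -268.9] size [51.7 14.5] ang 84.7 z 124.3 polar 6.9 73.7
turn 60.0 shift x -39.8 y 70.8 z 0.7 | at [ 438.9 -229.2  150.7] yaw 54.5 j6 -1.66 t 36.5
```

Request:
{"op": "jog_arm", "data": {"deltas": [[0,0,0,10,0.04],[0,0,0,10,0.04],[0,0,0,10,0.04],[0,0,0,10,0.04],[0,0,0,10,0.04],[0,0,0,10,0.04],[-0.02,0.0355,0,0,0.04],[-0.02,0.0355,0,0,0.04],[0,0,0,0,0.04],[0,0,0,0,0.04]]}}

```text
time_s: 37.78
eef_pos: [504.7, -274.9, 149.6]
eef_rot: [[0.096, 0.995, -0.004], [0.995, -0.096, 0.003], [0.003, -0.004, -1.0]]
wrist_force: [-1.0, -0.0, -0.2]
gripper_width: 39.6
grasp_force: 0.0
```

```bash
python3 -c "
from h import *
go((505.3,-275.6,88),-5.5)"
```

```text
turn 0.0 shift x -0.6 y 0.7 z 61.6 | at [ 504.7 -274.9  149.6] yaw -5.5 j6 -0.60 t 37.8
```

Request:
{"op": "jog_arm", "data": {"deltas": [[-0.0005,0.0005,0.02,0,0.04],[0,0,0.03,0,0.04],[0,0,0.0115,0,0.04],[0,0,0,0,0.04],[0,0,0,0,0.0],[0,0,0,0,0.0],[0,0,0,0,0.0],[0,0,0,0,0.0]]}}

```text
time_s: 38.78
eef_pos: [506.5, -277.0, 91.4]
eef_rot: [[0.096, 0.995, 0.0], [0.995, -0.096, -0.001], [-0.001, 0.0, -1.0]]
wrist_force: [-4.0, 0.5, 5.3]
gripper_width: 13.6
grasp_force: 61.6
```

Request:
{"op": "jog_arm", "data": {"deltas": [[0,0,0,-10,0.0],[0,0,0,-10,0.0],[0,0,0,-10,0.0],[0,0,0,-10,0.0],[0,0,0,-10,0.0],[0,0,0,-10,0.0],[0,0,0,0,0.0],[0,0,0,0,0.0],[0,0,0,0,0.0]]}}

```text
time_s: 39.9
eef_pos: [507.7, -276.5, 91.4]
eef_rot: [[-0.812, 0.583, 0.002], [0.583, 0.812, -0.001], [-0.002, 0.001, -1.0]]
wrist_force: [0.6, 3.5, 5.5]
gripper_width: 13.3
grasp_force: 61.6
```

Request:
{"op": "jog_arm", "data": {"deltas": [[0,0,0,0,0.04],[0,0,0,0,0.04],[0,0,-0.03,0,0.05],[0,0,-0.05,0,0.05],[0,0,-0.06,0,0.05],[0.04,0.0,-0.05,0,0.05],[0.05,0,0,0,0.05],[0.05,0.0,0,0,0.05],[0.05,0.02,0,0,0.05],[0,0.04,0,0,0.05],[0,0.04,0,0,0.05],[0,0,0,0,0.05]]}}

```text
time_s: 41.4
eef_pos: [411.5, -83.9, 279.0]
eef_rot: [[-0.816, 0.578, 0.001], [0.578, 0.816, 0.0], [-0.0, 0.0, -1.0]]
wrist_force: [-0.1, 1.1, -1.1]
gripper_width: 50.2
grasp_force: 0.0
```

```bash
python3 pk.py top
python3 - <<'E'
from h import *
a,_=camera("top");cv2.imwrite("pics/end.png",a[:,:,::-1])
E
```

```text
top yel [423. 167.] 313 c [ 580.8 -328.5] size [40.  57.6] ang 52.9 z 74.2 polar 92.8 -34.8
top yel [442. 196.] 333 c [ 495.  -369.3] size [56.  40.9] ang 85.2 z 74.0 polar 94.3 -95.8
top yel [426. 227.] 361 c [ 417.6 -315.7] size [57.7 40.4] ang 26.7 z 74.5 polar 95.8 -155.2
top bar [410. 192.] 129 c [ 503.8 -276. ] size [12.8 64.2] ang 54.6 z 123.7 polar 1.0 -149.5
```

View pics/end.png

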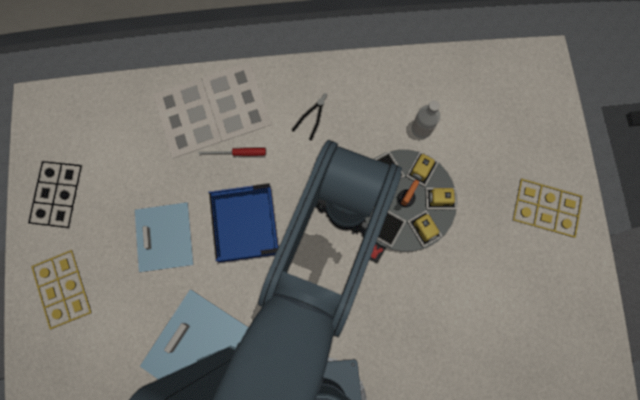

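The final picture shows three modules in the pockets at (424,167), (442,196) and (426,227), with an empty pocket at the arrow (388,230). The box at (243,222) is empty, the lid lies flat with its handle up at (163,237), and the bystanders have not moved.

```bash
python3 -c "
from cell import manip
print(manip.hand_in())"
```

```text
the job is handed in; nothing more can be done
None
```

The job is handed in at about 41 s: the lid is off and flat on the table with its handle up, and all three yellow modules (two from the box, plus m5) sit in the carousel, which was turned one click after each.

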